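# Stand the pad gauge against its fence and latch it

### The arm

A 6-joint arm with a two-finger parallel gripper is mounted at the origin on the work surface. World frame = base frame: x ahead of the robot, y to its left, z up, the work surface at z = 0. Lengths are in m, angles in rad, forces in N, time in s.
With the tool pointing down it reaches from about 0.25 to 0.775 m from the base axis. Payload 4 kg.
Tool frame: the origin (TCP) lies on the centre line of the jaws, within the pads' length; the fingertips stand 19 mm ahead of it and the grasp point (between the pads) is the TCP; x points along the fingers, z is the direction in which the jaws open and shut, and the axes are right-handed (so a half turn about x gives the same grasp; the last joint's range is limited). The gripper opens to 94 mm and grips with 3 to 60 N. Pads are 16 mm wide; open, the fingers measure 119 mm over their backs; the gripper's body (75 mm by 177 mm) begins 78 mm behind the grasp point.
Start: joints at [1.194, 0.087, 1.371, -0, 1.684, -0.103], TCP at [0.149, 0.53, 0.225] pointing down, gripper open.
Joint ranges: [-3.1, 3.1], [-0.76, 2.03], [0.27, 2.55], [-1.08, 4.22], [0.17, 2.65], [-2.57, 2.57]. Speed limits (rad/s): [2.79, 2.79, 3.14, 3.14, 3.14, 3.14].

### API

Orientations are given as [roll, pitch, yaw] about the fixed x, y, z axes, in that order (R = Rz(yaw) Ry(pitch) Rx(roll)).
In Python, from bench import robot, snapshot, camera_params gives the robot as it stands.
- The arm moves only by the tool step_arm, never from a script. Its argument "motion" is text: rows parted by semicolons, each of 7 numbers parted by spaces: the opening in per cent of the stroke, from 0 (shut) to 100 (fully open), then the shift along the tool's x, y, z in cm, then the turn, a rotation vector about the tool's x, y, z in rad. A call has 1 to 20 rows; each row shifts and turns the commanded pose from where the row before left it, along the tool's axes as they then stand; what a row does not reach is not made up. A row lasts 1/12 s, in which the tool goes at most 41.7 mm and 7.16 degrees, less where a joint would pass 70% of its speed; a pose out of reach is approached as far as the arm can. A call with a gripper value outside its range is refused whole. The fingers move at their own pace and stop on an object; the grip force is fixed at half the most. Time passes only in rows, so rows that do not move let the fingers close. It gives the time, the measured TCP pose, the force and the opening at its end, in the units of the state.
- robot.get_obs(): the state, without advancing time (a new reading comes with each control period).
- snapshot(name): name is "scene" or "top"; returns the picture (420x560x3 uint8, red, green, blue); there is no depth.
- camera_params(name): a dict with "fx", "fy", "cx", "cy" (pixels), "D" ([k1, k2, p1, p2, k3] as OpenCV has them; the pictures are not rectified), "R" (3x3) and "t" (3): a world point X has camera coordinates R X + t. Camera axes: x right, y down, z forward; pixel columns grow to the right and rows downward; lengths in m; the calibration is good to about 2 mm. A picture is of the moment at which its call begins. camera_params takes no time and is no camera call.
- robot.close_job(): hands the job in, once; it reports no verdict.
The state is a dict: "time": time; "joint_positions": joint angles; "qvel": joint speeds; "joint_torque": joint torques, N m; "tool_pos": TCP position; "ee_rot": TCP orientation; "wrist_force": force on the tool from outside, world axes, zero at the start; "wrist_torque": the same for the moment, N m; "width": finger opening in m.
Only numpy, scipy, OpenCV 4.12 (cv2) and the standard library are available. Lean on these libraries where they do the work, as an engineer would, in place of code of your own. Each camera call takes 0.05 s, during which the arm holds its last target.

### The job

The aluminium pad gauge, the holed plate with the folded lip, lies on the bench in front of its wooden stand. Push its plain edge against the fence and tip it up on that edge, without lifting it off the bench, until it stands flat against the fence with its lip over the top; then turn the winged latch fully across its front to keep it there. Leave the other things on the bench where they are.

Things in the scene. Friction and masses are not known exactly. Their poses are not given: they have to be found in the camera images.
- gauge_center (a point): pad gauge: loose aluminium plate, 0.3 kg, 120 (its x) x 150 (y) x 6 mm, dark holes, a lip folded up along one long edge. Starts flat on the bench before the fence, lip up, on the robot's side. Point: middle of the plate, mid-thickness. x points from lip to plain edge, z to the side where the lip stands. Lip: 6 mm thick, x -60 to -54 mm, its free edge 40 mm above the plate's underside.
- gauge_foot (a point): middle of the gauge's plain edge (60 mm along x from its centre, mid-thickness): the edge on which it pivots and at last stands
- gauge_lip (a point): on the outer face of the gauge's lip (the face away from the plain edge), middle of its length, 20 mm above the plate's underside
- fence_foot (a point): fixed wooden fence, 160 wide, 108 tall, 18 mm thick. Point: middle of its front face's lower edge, on the bench. x points level into the fence, away from the robot; y along it to the left; z up. The face leans back 5 degrees. The latch stands beside its right end (-y). With the gauge home, its lip passes over the fence's top and the gauge is about 120 mm tall.
- latch_axis (a point): on the upright axis of the brass winged latch, mid-height of its wings, 63 mm above the bench; at x -11, y -120 mm from fence_foot, same axes. Hub 28 mm across, 46 to 83 mm above the bench, on a 22 mm post. Wings: upright blades 10 mm thick, 50 to 76 mm above the bench; the long one reaches 100 mm from the axis, the short one 45 mm the opposite way.
- wing_end (a point): the end of the latch's long wing, 100 mm from the axis, mid-height of the wing; its x points along the wing towards the axis
- latch (a joint): latch angle, rad. 0: long wing points straight out from the fence (-x of fence_foot); grows clockwise from above to a stop at 1.571, where the long wing lies along the fence about 4 mm in front of a gauge that is flat against it. Below 0 (stop -0.5) it is swung further out, away from the gauge. Light friction, 0.06 N m; stays where left.
- bell: bystander: a black clarinet bell standing on its wide end, 72 mm across, 100 mm tall; origin at the middle of its underside
- oil: bystander: a small white bottle with a black cap, 32 mm across, 85 mm tall; origin at the middle of its underside
- jar: bystander: a low round grease jar, 42 mm across, 30 mm tall; origin at the middle of its underside
- joint_body: bystander: a black clarinet tube with metal keys lying along its x, 190 mm long, 50 mm wide, 34 mm tall; origin at the middle of its underside
- driver: bystander: a screwdriver lying along its x, 170 mm long, about 25 mm tall; origin at the middle of its underside
- blank: bystander: a plain flat aluminium sheet without lip or holes, 110 x 90 x 5 mm, not part of the job; origin at the middle of its underside
- phone: bystander: a black phone lying flat, 150 x 72 x 9 mm; origin at the middle of its underside
Things that resemble listed ones, but are neither listed nor needed, are in the scene too. What is shaped like the part that bears gauge_center but purple is not meant.

How it is judged:
By the outcome, as a careful person would: the job done as asked, in the order asked, and still so for the second after the job is handed in, with the robot touching nothing.
It also fails if it takes over 72 s, if anything falls off the work surface, if the arm or the gripper's body presses on something with over 40 N, if the wrist force passes 120 N, or if a joint passes its speed limit or range.

## Working session

There is one attempt and no reset: what is moved stays moved. The work goes in short steps, Python scripts to look and compute and a tool call to move; the robot and the scene stay as the last step left them, time stands still between calls to the robot, and variables do not carry over. Pictures are saved under pics/ and viewed, and the job is handed in when it is done.

Besides the shell and the picture viewer there is one more tool, called after "Request:" as name(argument=value, ...) on one line, values as JSON. step_arm: Moves the arm, as the interface text tells. Its arguments: {"type":"object","properties":{"motion":{"type":"string"}},"required":["motion"]}

```bash
mkdir -p pics; ls; python3 - <<'E'
from bench import robot, snapshot, camera_params
import cv2
for n in ("scene","top"):
    im=snapshot(n); cv2.imwrite(f"pics/{n}0.png",im[:,:,::-1])
    p=camera_params(n); print(n,{k:(v.tolist() if hasattr(v,'tolist') else v) for k,v in p.items()})
print(robot.get_obs())
E
```

```text
pics
scene {'fx': 395.3961005260422, 'fy': 395.3961005260422, 'cx': 281.91517498811265, 'cy': 211.2690694989532, 'D': [-0.04338279721904117, 0.0, 0.0, 0.0, 0.0], 'R': [[-0.23006369774721563, 0.9729794517804902, 0.01953666787900982], [0.5771976677451384, 0.15258798085764336, -0.8022217651294188], [-0.7835263539463434, -0.1732855865636966, -0.5967064254395331]], 't': [0.15313958422106055, -0.2572094367245032, 1.5421842284733638]}
top {'fx': 522.7105050786029, 'fy': 522.7105050786029, 'cx': 282.2904044638651, 'cy': 204.2556378925069, 'D': [-0.11988639182609834, 0.0, 0.0, 0.0, 0.0], 'R': [[0.005380901374665148, -0.999792083073373, 0.01966816016311392], [-0.9885146325279979, -0.008288703421653804, -0.15089770930542698], [0.1510293586639147, -0.018630298424706943, -0.9883537042993129]], 't': [-0.05403443448471797, 0.5310177134392576, 1.581935319939285]}
{'time': 0.1, 'joint_positions': array([ 1.19388727e+00,  8.78747385e-02,  1.37207625e+00,  2.02003977e-06,
        1.68360000e+00, -1.03093818e-01]), 'qvel': array([-0.00080859, -0.00232932, -0.00209006,  0.00018214,  0.00080218,
        0.00118837]), 'joint_torque': array([ 2.20286347e-03, -3.41254520e+01, -3.03299367e+01,  7.20092375e-02,
        3.04704043e-02, -9.12262726e-05]), 'tool_pos': array([0.14855763, 0.52908971, 0.22343829]), 'ee_rot': array([ 3.03747366,  1.56883798, -1.94873033]), 'wrist_force': array([-0.60240878, -0.63670695,  0.16928922]), 'wrist_torque': array([0.02972011, 0.00379968, 0.02684275]), 'width': 0.09391816426750015}
```

View pics/scene0.png

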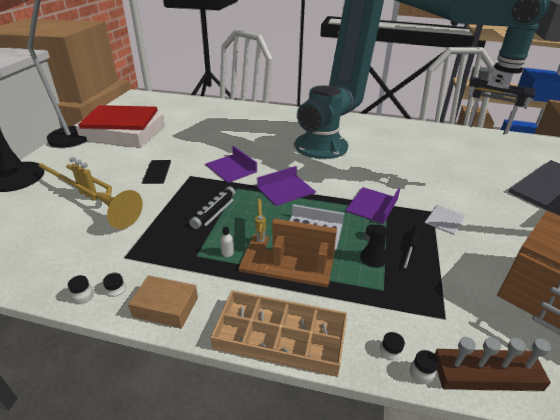

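View pics/top0.png

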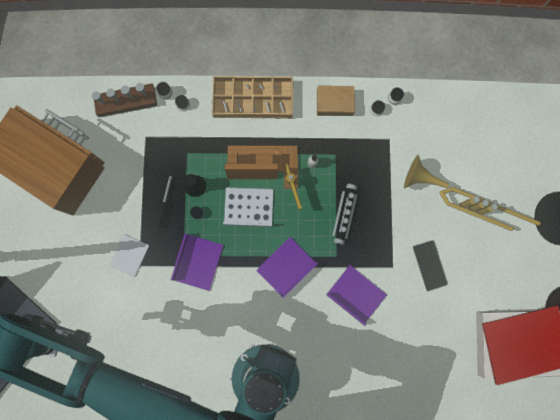

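Candidates for the gauge, in the top view: the silver holed plate at (248,207); three purple lipped plates at (198,262), (287,266) and (357,294), which the task excludes; and the plain blank at (128,255). I choose the silver holed plate and will check it in a close crop.

```bash
python3 - <<'E'
import cv2
a=cv2.imread("pics/top0.png")[135:270,150:350]; cv2.imwrite("pics/c_top.png",cv2.resize(a,None,fx=4,fy=4,interpolation=cv2.INTER_CUBIC))
a=cv2.imread("pics/scene0.png")[180:295,210:400]; cv2.imwrite("pics/c_sc.png",cv2.resize(a,None,fx=4,fy=4,interpolation=cv2.INTER_CUBIC))
E
```

```text
(no output)
```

View pics/c_top.png

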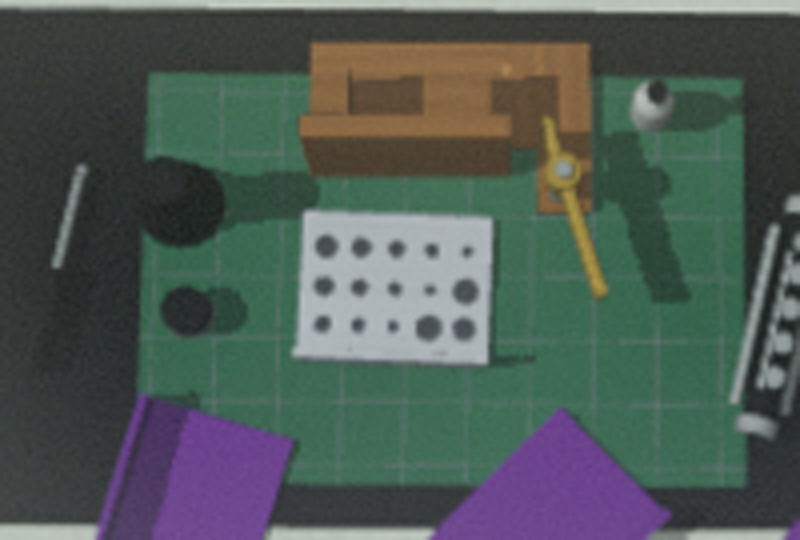

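View pics/c_sc.png

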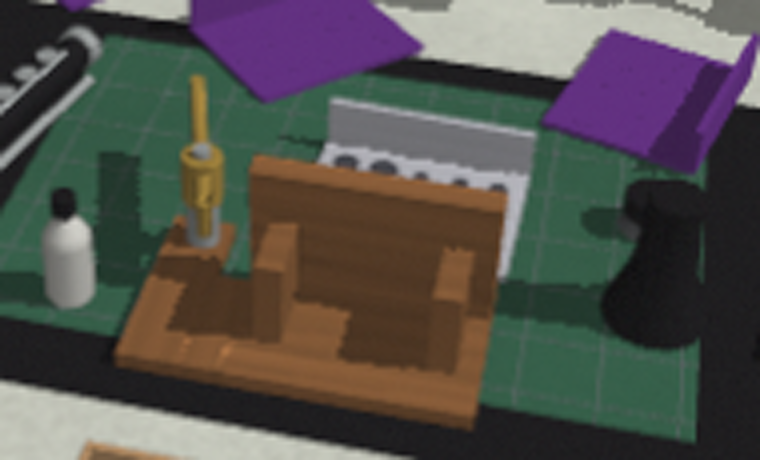

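The crop shows that the silver plate at top (248,207) has holes and its lip on the robot side, so it is the gauge. The fence's front foot edge is at about crop row 176. The latch hub is at crop (563,170) and its long-wing end at (600,293). Next I'll measure.

```bash
cat > h.py <<'E'
import numpy as np, cv2
from bench import robot, snapshot, camera_params
P={n:camera_params(n) for n in("scene","top")}
def ray(n,uv):
    p=P[n];K=np.array([[p['fx'],0,p['cx']],[0,p['fy'],p['cy']],[0,0,1]])
    q=cv2.undistortPoints(np.array([[uv]],float),K,np.array(p['D'],float))[0,0]
    R=np.array(p['R']);t=np.array(p['t']);return -R.T@t, R.T@np.array([q[0],q[1],1])
def onz(n,uv,z):
    c,d=ray(n,uv);return c+d*(z-c[2])/d[2]
def tri(a,b):
    c1,d1=ray("scene",a);c2,d2=ray("top",b)
    s=np.linalg.lstsq(np.c_[d1,-d2],c2-c1,rcond=None)[0]
    p,q=c1+s[0]*d1,c2+s[1]*d2;return (p+q)/2,np.linalg.norm(p-q)
def proj(n,X):
    p=P[n];K=np.array([[p['fx'],0,p['cx']],[0,p['fy'],p['cy']],[0,0,1]])
    r=cv2.Rodrigues(np.array(p['R']))[0]
    return cv2.projectPoints(np.array([X],float),r,np.array(p['t'],float),K,np.array(p['D'],float))[0][0,0]
tc=lambda u,v:(150+(u+.5)/4-.5,135+(v+.5)/4-.5)
sc=lambda u,v:(210+(u+.5)/4-.5,180+(v+.5)/4-.5)
E
python3 - <<'E'
from h import *
np.set_printoptions(precision=4,suppress=True)
print("plain edge L,R z6",onz("top",tc(305,211),.006),onz("top",tc(492,217),.006))
print("lip top L,R z40",onz("top",tc(294,357),.04),onz("top",tc(489,364),.04))
print("lip tri L",tri(sc(535,132),tc(294,357)),"R",tri(sc(331,98),tc(489,364)))
print("fence foot L,R",onz("top",tc(312,177),0),onz("top",tc(510,175),0))
print("fence top front?",onz("top",tc(304,137),.108),onz("top",tc(511,140),.108))
print("fence back top tri L(scene 507,195) R(251,157)",tri(sc(507,208),tc(302,137)),tri(sc(251,170),tc(511,138)))
print("fence back top",tri(sc(504,193),tc(301,117)),tri(sc(252,157),tc(510,122)))
print("hub",onz("top",tc(563,170),.083),tri(sc(203,149),tc(563,169)))
print("wing end",onz("top",tc(601,295),.076),tri(sc(197,77),tc(601,296)))
print("jar",onz("top",tc(187,310),.03),"bell",onz("top",tc(178,190),.1), onz("top",tc(190,215),.0))
print("base fr corner",onz("top",tc(592,213),.018))
E
```

```text
plain edge L,R z6 [0.5896 0.129  0.006 ] [ 0.586 -0.02   0.006]
lip top L,R z40 [0.4687 0.1319 0.04  ] [ 0.4645 -0.0186  0.04  ]
lip tri L (array([0.469 , 0.1328, 0.0373]), np.float64(0.0011663846742648784)) R (array([ 0.4647, -0.0177,  0.0366]), np.float64(0.0018739245603159847))
fence foot L,R [0.6185 0.1246 0.    ] [ 0.6215 -0.0341  0.    ]
fence top front? [0.6272 0.1218 0.108 ] [ 0.6263 -0.0338  0.108 ]
fence back top tri L(scene 507,195) R(251,157) (array([0.6301, 0.1258, 0.0944]), np.float64(0.0026058646597821116)) (array([ 0.6313, -0.0343,  0.0929]), np.float64(0.0008435080819914402))
fence back top (array([0.6411, 0.1242, 0.1145]), np.float64(0.0008481473286018745)) (array([ 0.6396, -0.0325,  0.1099]), np.float64(0.0008517738501146813))
hub [ 0.6088 -0.0738  0.083 ] (array([ 0.6089, -0.0732,  0.0855]), np.float64(0.001088089199611055))
wing end [ 0.5138 -0.1032  0.076 ] (array([ 0.5136, -0.1037,  0.0727]), np.float64(0.0008123601425283961))
jar [0.506  0.2172 0.03  ] bell [0.5875 0.2165 0.1   ] [0.5867 0.2216 0.    ]
base fr corner [ 0.5877 -0.0991  0.018 ]
```

```bash
cat >> h.py <<'E'
from scipy.spatial.transform import Rotation as Ro
np.set_printoptions(precision=4,suppress=True)
def st():
    o=robot.get_obs();return np.array(o['tool_pos']),Ro.from_euler('xyz',o['ee_rot']),o
def target(alpha,sgn):
    a=np.radians(alpha);x=np.array([np.cos(a),0,-np.sin(a)]);z=np.array([0,sgn,0.]);return Ro.from_matrix(np.c_[x,np.cross(z,x),z])
def plan(pos,alpha,sgn):
    p,R,o=st();T=target(alpha,sgn)
    sh=R.inv().apply(np.array(pos)-p)*100;rv=(R.inv()*T).as_rotvec()
    print("shift cm",sh,np.linalg.norm(sh)/4.17,"rows; turn",rv,np.linalg.norm(rv)/.125,"rows")
E
python3 - <<'E'
from h import *
p,R,o=st();print(R.as_matrix())
for s in(1,-1): plan([.40,.055,.16],70,s)
E
```

```text
[[-0.0007 -0.9627  0.2704]
 [-0.0018  0.2704  0.9627]
 [-1.      0.0002 -0.0019]]
shift cm [  6.4119 -37.0285 -38.8312] 12.95871279577378 rows; turn [-0.2707 -0.0497 -0.3473] 3.5452636945824842 rows
shift cm [  6.4119 -37.0285 -38.8312] 12.95871279577378 rows; turn [ 2.8277 -0.4993  0.0714] 22.978371793542195 rows
```

Request:
step_arm(motion="60 0.3 -2.06 -2.16 0 0 0;60 0.3 -2.06 -2.16 0 0 0;60 0.3 -2.06 -2.16 0 0 0;60 0.3 -2.06 -2.16 0 0 0;60 0.3 -2.06 -2.16 0 0 0;60 0.3 -2.06 -2.16 0 0 0;60 0.3 -2.06 -2.16 0 0 0;60 0.3 -2.06 -2.16 0 0 0;60 0.3 -2.06 -2.16 0 0 0;60 0.3 -2.06 -2.16 0 0 0;60 0.3 -2.06 -2.16 0 0 0;60 0.3 -2.06 -2.16 0 0 0;60 0.3 -2.06 -2.16 0 0 0;60 0.3 -2.06 -2.16 0 0 0;60 0.3 -2.06 -2.16 0 0 0;60 0.3 -2.06 -2.16 0 0 0;60 0.3 -2.06 -2.16 0 0 0;60 0.3 -2.06 -2.16 0 0 0")

```text
time: 1.6
tool_pos: [0.4007, 0.0535, 0.17]
ee_rot: [1.356, 1.57, 2.653]
wrist_force: [0.5, 0.5, -0.8]
width: 0.0563
```

Request:
step_arm(motion="60 0 0 0 -0.054 -0.01 -0.07;60 0 0 0 -0.054 -0.01 -0.07;60 0 0 0 -0.054 -0.01 -0.07;60 0 0 0 -0.054 -0.01 -0.07;60 0 0 0 -0.054 -0.01 -0.07;60 0 0 0 0 0 0;60 0 0 0 0 0 0")

```text
time: 2.18
tool_pos: [0.3997, 0.0549, 0.1701]
ee_rot: [-1.564, 1.219, 0.004]
wrist_force: [0.3, 0.1, -0.6]
width: 0.0564
```

```bash
python3 - <<'E'
from h import *
p,R,o=st();print(p,R.as_matrix(),o['wrist_force'],o['width'],o['joint_positions'])
plan([.435,.055,.028],70,1)
for n in("scene","top"): cv2.imwrite(f"pics/{n}1.png",cv2.resize(snapshot(n)[:,:,::-1],None,fx=1.4,fy=1.4))
E
```

```text
[0.3997 0.0549 0.1701] [[ 0.3442 -0.9389  0.0023]
 [ 0.0014  0.003   1.    ]
 [-0.9389 -0.3442  0.0024]] [ 0.3328  0.1124 -0.5631] 0.056449979756339044 [-0.0078 -0.5143  2.0084  0.0043  1.2962 -1.5763]
shift cm [14.5508  1.5782 -0.0107] 3.509873261017059 rows; turn [-0.003   0.0014  0.0023] 0.03214586535999118 rows
```

View pics/scene1.png

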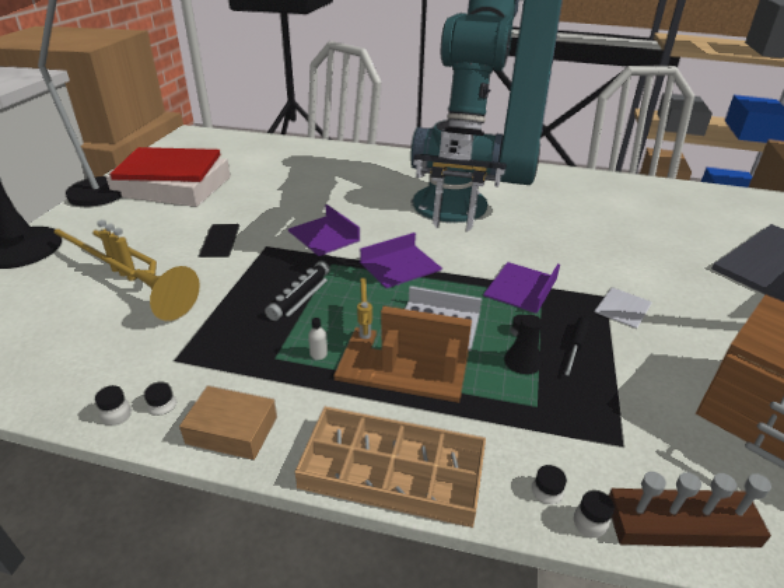

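Request:
step_arm(motion="60 2.42 0.26 0 0 0 0;60 2.42 0.26 0 0 0 0;60 2.42 0.26 0 0 0 0;60 2.42 0.26 0 0 0 0;60 2.42 0.26 0 0 0 0;60 2.42 0.26 0 0 0 0;60 0 0 0 0 0 0;60 0 0 0 0 0 0")

```text
time: 2.95
tool_pos: [0.4355, 0.0553, 0.0275]
ee_rot: [-1.565, 1.223, 0.005]
wrist_force: [0.5, -0.5, -0.7]
width: 0.0563
```

Request:
step_arm(motion="60 0.17 -0.47 0 0 0 0;60 0.17 -0.47 0 0 0 0;60 0.17 -0.47 0 0 0 0;60 0.17 -0.47 0 0 0 0;60 0.17 -0.47 0 0 0 0")

```text
time: 3.37
tool_pos: [0.4617, 0.0551, 0.0299]
ee_rot: [-1.566, 1.218, 0.004]
wrist_force: [-3.8, -0.4, 2.7]
width: 0.0564
```

```bash
python3 - <<'E'
from h import *
a=snapshot("top")[:,:,::-1][130:280,150:350];b=snapshot("scene")[:,:,::-1][150:295,210:400]
cv2.imwrite("pics/t2.png",cv2.resize(a,None,fx=4,fy=4,interpolation=2));cv2.imwrite("pics/s2.png",cv2.resize(b,None,fx=4,fy=4,interpolation=2))
p,R,o=st();print(p,o['wrist_force'])
E
```

```text
[0.4622 0.0552 0.0297] [ 0.0669  0.7389 -0.1223]
```

View pics/t2.png

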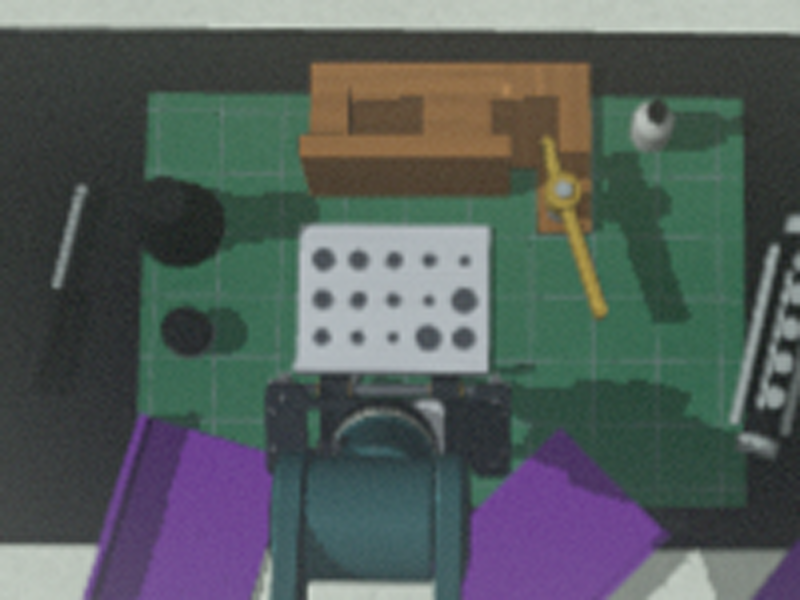

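View pics/s2.png

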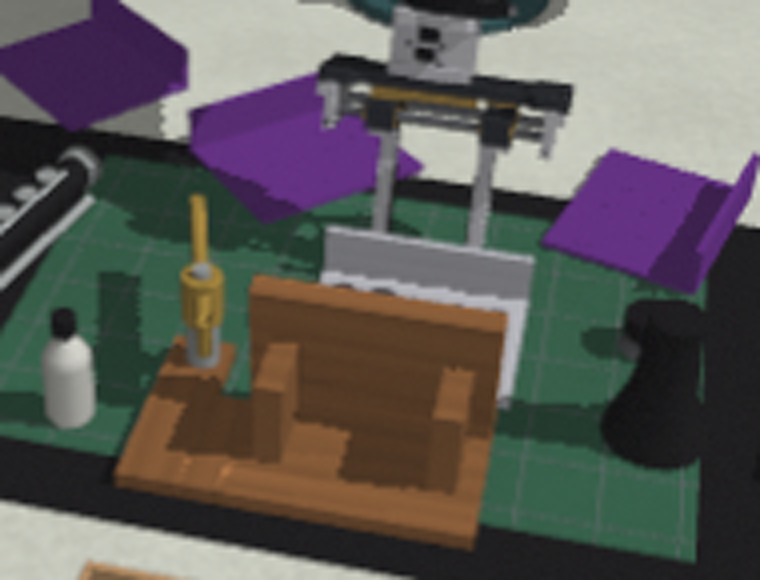

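Request:
step_arm(motion="60 0.14 -0.38 0 0 0 0;60 0.14 -0.38 0 0 0 0;60 0.14 -0.38 0 0 0 0;60 0.14 -0.38 0 0 0 0")

```text
time: 3.8
tool_pos: [0.4774, 0.0552, 0.0288]
ee_rot: [-1.565, 1.219, 0.005]
wrist_force: [-2.9, -0.7, 1.5]
width: 0.0567
```

Request:
step_arm(motion="60 0.1 -0.28 0 0 0 0;60 0.1 -0.28 0 0 0 0")

```text
time: 3.97
tool_pos: [0.4834, 0.0552, 0.0288]
ee_rot: [-1.565, 1.219, 0.005]
wrist_force: [-3.7, -0.7, 2.7]
width: 0.0567
```

Request:
step_arm(motion="60 0.1 -0.28 0 0 0 0;60 0.07 -0.19 0 0 0 0")

```text
time: 4.13
tool_pos: [0.4861, 0.0552, 0.0281]
ee_rot: [-1.566, 1.225, 0.004]
wrist_force: [-17.5, -0.7, 13.5]
width: 0.0565
```

```bash
python3 - <<'E'
from h import *
a=snapshot("top")[:,:,::-1][130:280,150:350]
cv2.imwrite("pics/t3.png",cv2.resize(a,None,fx=4,fy=4,interpolation=2))
p,R,o=st();print(p,o['wrist_force'])
E
```

```text
[0.4861 0.0552 0.0281] [-12.451   -0.0947   9.5794]
```

View pics/t3.png

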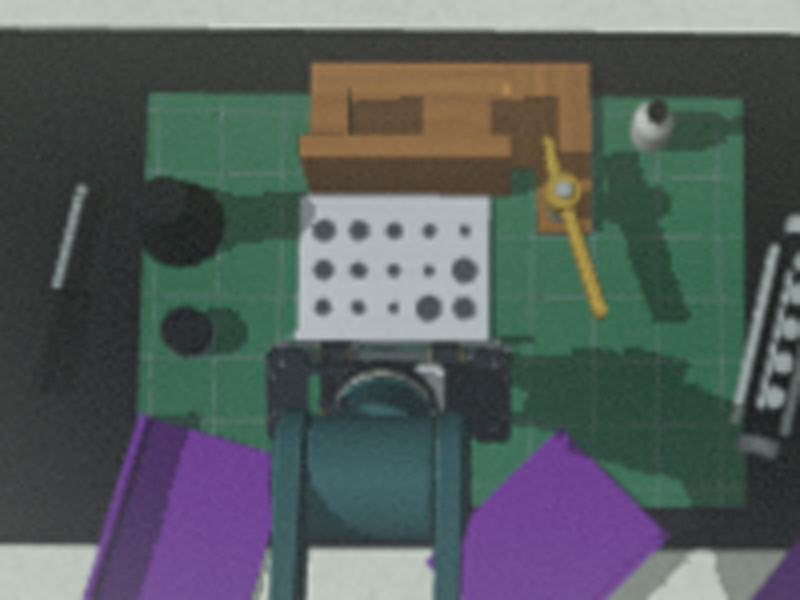

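Request:
step_arm(motion="60 -0.75 -0.4 0 0 0 0;60 -0.72 -0.45 0 0 0 0;60 0 0 0 0 0 0")

```text
time: 4.43
tool_pos: [0.4888, 0.0548, 0.0447]
ee_rot: [-1.568, 1.225, 0.002]
wrist_force: [-8.4, -1.8, -0.1]
width: 0.0564
```

```bash
cat >> h.py <<'E'
def look(k):
    a=snapshot("top")[:,:,::-1][130:240,180:320];b=snapshot("scene")[:,:,::-1][150:290,230:390]
    a=cv2.resize(a,(509,400),interpolation=2);b=cv2.resize(b,(457,400),interpolation=2)
    im=np.hstack([a,b]);cv2.imwrite(f"pics/l{k}.png",cv2.resize(im,None,fx=.82,fy=.82))
    p,R,o=st();print(p,o['wrist_force'],o['time'],o['ee_rot'])
E
python3 -c "
from h import *
look(4)"
```

```text
[0.4884 0.0548 0.0436] [-6.3393 -1.0732 -0.3987] 4.5333 [-1.5678  1.2255  0.0025]
```

View pics/l4.png

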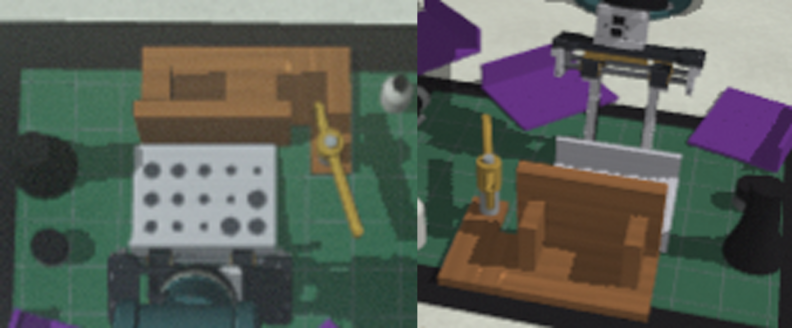

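Request:
step_arm(motion="60 -0.68 -0.5 0 0 0 0;60 -0.64 -0.55 0 0 0 0;60 -0.61 -0.6 0 0 0 0")

```text
time: 4.78
tool_pos: [0.4957, 0.0551, 0.0665]
ee_rot: [-1.566, 1.23, 0.004]
wrist_force: [-12.1, -0.2, 2.8]
width: 0.0566
```

```bash
python3 -c "
from h import *
look(5)"
```

```text
[0.4964 0.0551 0.0679] [-12.7482  -0.1101   3.5255] 4.8833 [-1.5658  1.2284  0.0045]
```

View pics/l5.png

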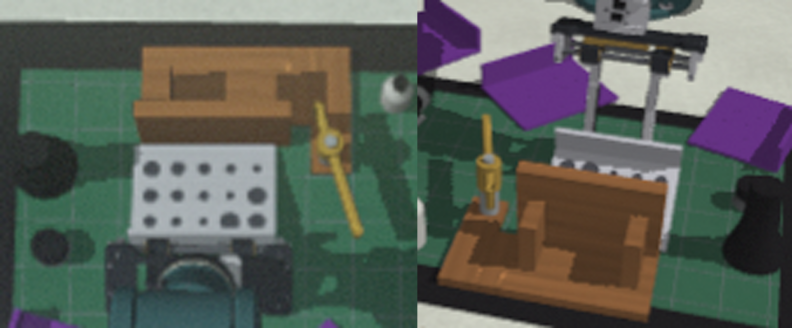

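The contact is holding: from the TCP, the plate is at about 20°. Next I'll work out the rest of the arc in tool axes, turning the tool gradually so the tip edge stays on the lip.

```bash
cat >> h.py <<'E'
def arc(th0,th1,n,al,press=.0035,h=.013,piv=(.620,0)):
    th=np.radians(np.linspace(th0,th1,n+1))
    def pose(t):
        a=np.radians(al(np.degrees(t)));x=np.array([np.cos(a),-np.sin(a)]);y=np.array([-np.sin(a),-np.cos(a)])
        px=np.array([np.cos(t),-np.sin(t)]);pz=np.array([np.sin(t),np.cos(t)])
        c=np.array(piv)-.12*px+h*pz+press*px
        return c-.019*x+.008*y,x,y,a
    P_=[pose(t) for t in th]
    for i in range(n):
        d=P_[i+1][0]-P_[i][0];print(f"th {np.degrees(th[i+1]):.1f} tcp {P_[i+1][0].round(4)} tx {100*d@P_[i][1]:.2f} ty {100*d@P_[i][2]:.2f} rz {P_[i+1][3]-P_[i][3]:.3f}")
E
python3 -c "
from h import *
arc(19.6,96,19,lambda t:70+30*min(max((t-35)/50,0),1))"
```

```text
th 23.6 tcp [0.5045 0.0737] tx -0.55 ty -0.61 rz 0.000
th 27.6 tcp [0.5088 0.0807] tx -0.51 ty -0.65 rz 0.000
th 31.7 tcp [0.5136 0.0873] tx -0.46 ty -0.68 rz 0.000
th 35.7 tcp [0.519  0.0937] tx -0.42 ty -0.73 rz 0.007
th 39.7 tcp [0.5254 0.1002] tx -0.40 ty -0.82 rz 0.042
th 43.7 tcp [0.5322 0.1063] tx -0.38 ty -0.83 rz 0.042
th 47.7 tcp [0.5394 0.1118] tx -0.36 ty -0.84 rz 0.042
th 51.8 tcp [0.547  0.1169] tx -0.33 ty -0.85 rz 0.042
th 55.8 tcp [0.5548 0.1214] tx -0.31 ty -0.85 rz 0.042
th 59.8 tcp [0.563  0.1254] tx -0.29 ty -0.86 rz 0.042
th 63.8 tcp [0.5714 0.1289] tx -0.27 ty -0.87 rz 0.042
th 67.9 tcp [0.58   0.1318] tx -0.25 ty -0.87 rz 0.042
th 71.9 tcp [0.5888 0.134 ] tx -0.22 ty -0.88 rz 0.042
th 75.9 tcp [0.5977 0.1357] tx -0.20 ty -0.89 rz 0.042
th 79.9 tcp [0.6068 0.1368] tx -0.18 ty -0.89 rz 0.042
th 83.9 tcp [0.6158 0.1373] tx -0.16 ty -0.89 rz 0.042
th 88.0 tcp [0.6243 0.137 ] tx -0.11 ty -0.84 rz 0.011
th 92.0 tcp [0.6324 0.1361] tx -0.05 ty -0.82 rz 0.000
th 96.0 tcp [0.6405 0.1346] tx 0.01 ty -0.82 rz 0.000
```

Request:
step_arm(motion="60 -0.55 -0.61 0 0 0 0;60 -0.51 -0.65 0 0 0 0;60 -0.46 -0.68 0 0 0 0;60 -0.42 -0.73 0 0 0 0.007;60 0 0 0 0 0 0")

```text
time: 5.3
tool_pos: [0.5171, 0.0553, 0.0987]
ee_rot: [-1.564, 1.23, 0.006]
wrist_force: [-17.3, -0.4, 14.2]
width: 0.0567
```

```bash
python3 -c "
from h import *
look(6)"
```

```text
[0.5164 0.0553 0.0979] [-17.0569  -1.0874  13.8361] 5.4 [-1.5644  1.2304  0.0058]
```

View pics/l6.png

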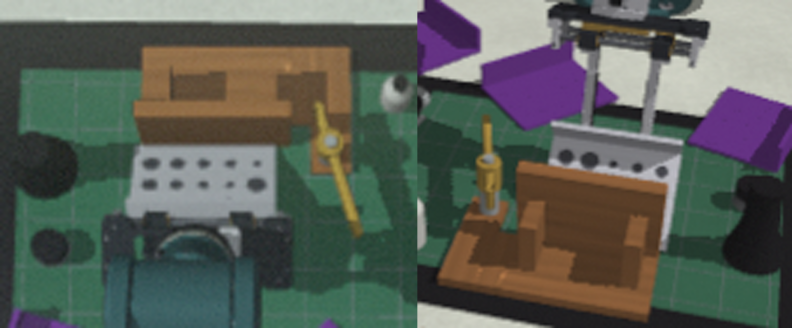

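Request:
step_arm(motion="60 -0.44 -0.79 0 0 0 0.042;60 -0.42 -0.8 0 0 0 0.042;60 -0.4 -0.81 0 0 0 0.042;60 -0.37 -0.82 0 0 0 0.042;60 0 0 0 0 0 0")

```text
time: 5.82
tool_pos: [0.5484, 0.055, 0.1244]
ee_rot: [-1.558, 1.388, 0.012]
wrist_force: [-4.1, 0.3, 5.2]
width: 0.0565
```

```bash
python3 -c "
from h import *
look(7)"
```

```text
[0.5455 0.055  0.1225] [-4.6779  0.3508  5.4   ] 5.9167 [-1.5592  1.3914  0.0108]
```

View pics/l7.png

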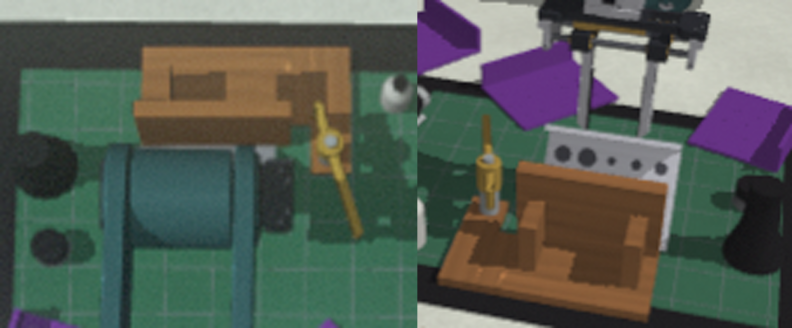

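Request:
step_arm(motion="60 -0.27 -0.87 0 0 0 0.042;60 -0.26 -0.88 0 0 0 0.042;60 -0.24 -0.88 0 0 0 0.042;60 -0.22 -0.88 0 0 0 0.042;60 0 0 0 0 0 0")

```text
time: 6.33
tool_pos: [0.5813, 0.0552, 0.137]
ee_rot: [-1.371, 1.556, 0.199]
wrist_force: [-1.9, 0.5, 6.4]
width: 0.0561
```

```bash
python3 -c "
from h import *
look(8)"
```

```text
[0.5797 0.0552 0.1366] [-1.4447  1.0643  6.198 ] 6.4333 [-1.3794  1.5572  0.1909]
```

View pics/l8.png

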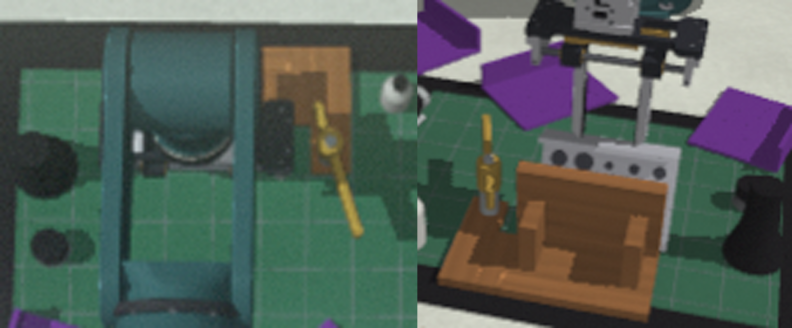

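Request:
step_arm(motion="60 -0.21 -0.88 0 0 0 0.042;60 -0.19 -0.89 0 0 0 0.042;60 -0.16 -0.89 0 0 0 0.042;60 -0.14 -0.89 0 0 0 0.042;60 0 0 0 0 0 0")

```text
time: 6.85
tool_pos: [0.6172, 0.0553, 0.1407]
ee_rot: [1.55, 1.417, 3.12]
wrist_force: [-0.2, 2.1, 4.9]
width: 0.0561
```

```bash
python3 -c "
from h import *
look(9)"
```

```text
[0.6157 0.0553 0.1409] [0.085  1.551  5.2136] 6.95 [1.5525 1.4165 3.1231]
```

View pics/l9.png

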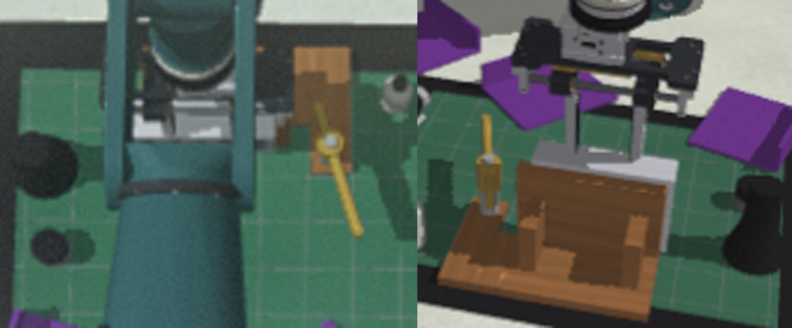

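Request:
step_arm(motion="60 -0.09 -0.84 0 0 0 0;60 -0.05 -0.83 0 0 0 0;60 0 -0.82 0 0 0 0;60 0 0 0 0 0 0")

```text
time: 7.28
tool_pos: [0.6396, 0.0548, 0.1384]
ee_rot: [1.558, 1.412, 3.129]
wrist_force: [-1.1, 1.1, 6.4]
width: 0.0566
```

```bash
python3 -c "
from h import *
look(10)"
```

```text
[0.6396 0.0548 0.1384] [-1.104   1.5088  5.378 ] 7.3833 [1.5587 1.4131 3.129 ]
```

View pics/l10.png

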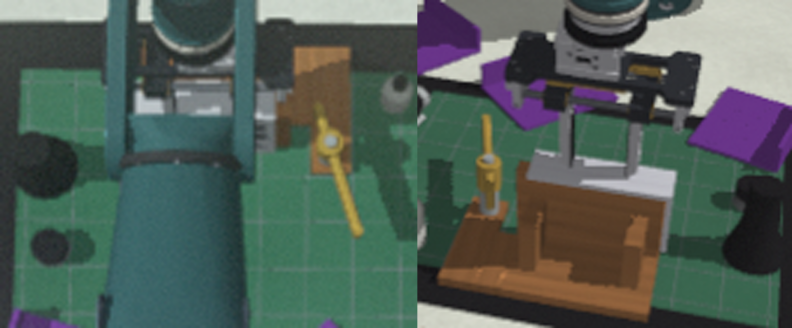

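Request:
step_arm(motion="60 0 -0.2 0 0 0 0;60 0 0 0 0 0 0;60 -1 0.16 0 0 0 0;60 -2.5 0.38 0 0 0 0;60 -3 0.46 0 0 0 0;60 -3 0.46 0 0 0 0;60 0 0 0 0 0 0")

```text
time: 7.97
tool_pos: [0.644, 0.0542, 0.241]
ee_rot: [1.562, 1.425, 3.132]
wrist_force: [0.5, -0.0, 1.0]
width: 0.0565
```

```bash
python3 -c "
from h import *
look(11)
plan([.50,-.155,.24],90,1)"
```

```text
[0.6424 0.0543 0.235 ] [ 0.0533  0.9396 -0.8005] 8.0667 [1.5613 1.4161 3.1312]
shift cm [  1.6649  14.136  -20.9481] 6.073457259124201 rows; turn [-0.0009  0.0015 -0.1547] 1.2372889128953035 rows
```

View pics/l11.png

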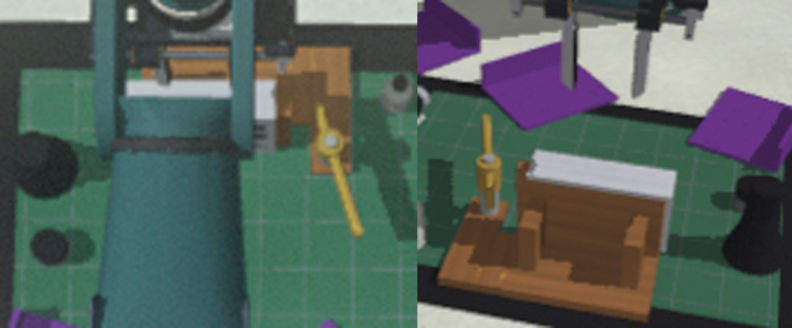

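Request:
step_arm(motion="0 0 1.6 -1.5 0 0 -0.077;0 0 1.6 -2.3 0 0 -0.077;0 0 1.6 -2.5 0 0 0;0 0 1.6 -2.5 0 0 0;0 0 1.6 -2.5 0 0 0;0 0 1.6 -2.4 0 0 0;0 0 1.6 -2.4 0 0 0;0 0 1.6 -2.4 0 0 0;0 0 1.4 -2.4 0 0 0;0 0 0 0 0 0 0")

```text
time: 8.9
tool_pos: [0.4966, -0.1577, 0.235]
ee_rot: [1.458, 1.561, 3.023]
wrist_force: [0.3, 0.7, 0.6]
width: 0.0004
```

```bash
python3 -c "
from h import *
look(12)
p,R,o=st();print(R.as_matrix(),o['width']);plan([.546,-.124,.20],90,1);plan([.546,-.124,.075],90,1)
A=np.array([.609,-.0735])
for f in np.radians([-17,0,15,30,45,60,75,90]):
  w=np.array([-np.cos(f),np.sin(f)]);n=-np.array([np.sin(f),np.cos(f)])
  print(np.degrees(f),A+.075*w+n*(.005+.0125*abs(n[1])+.008*abs(n[0])))
"
```

```text
[ 0.4985 -0.1547  0.2354] [0.3802 0.6712 0.6845] 9.0 [1.1256 1.5624 2.6935]
[[-0.0076 -1.      0.0029]
 [ 0.0037  0.0029  1.    ]
 [-1.      0.0076  0.0036]] 0.00026895998199905926
shift cm [ 3.5127 -4.7633  3.0717] 1.5990716043954352 rows; turn [-0.0029  0.0036 -0.0076] 0.0713533669937555 rows
shift cm [16.0123 -4.8585  3.0263] 4.077844398209741 rows; turn [-0.0029  0.0036 -0.0076] 0.0713533669937555 rows
-17.0 [ 0.5429 -0.1139]
0.0 [ 0.534 -0.091]
14.999999999999998 [ 0.5316 -0.0726]
29.999999999999996 [ 0.5341 -0.0532]
45.0 [ 0.5422 -0.0343]
59.99999999999999 [ 0.5558 -0.0176]
75.0 [ 0.5742 -0.0052]
90.0 [0.596  0.0015]
```

View pics/l12.png

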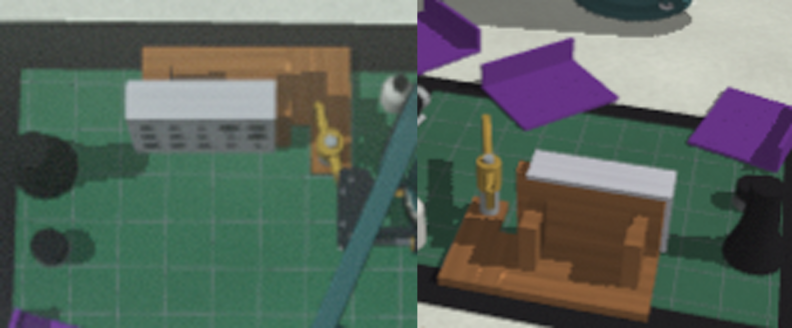

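Request:
step_arm(motion="0 1.5 -2.4 1.5 0 0 0;0 2 -2.4 1.5 0 0 0;0 3.1 0 0 0 0 0;0 3.1 0 0 0 0 0;0 3.1 0 0 0 0 0;0 3.1 0 0 0 0 0;0 0 0 0 0 0 0")

```text
time: 9.58
tool_pos: [0.5418, -0.1207, 0.0694]
ee_rot: [1.206, 1.549, 2.778]
wrist_force: [-1.7, 0.1, -1.2]
width: 0.0007
```

```bash
python3 -c "
from h import *
look(13)"
```

```text
[ 0.546  -0.1226  0.0767] [ 0.7428 -0.4063  0.9738] 9.6833 [1.1796 1.5614 2.7512]
```

View pics/l13.png

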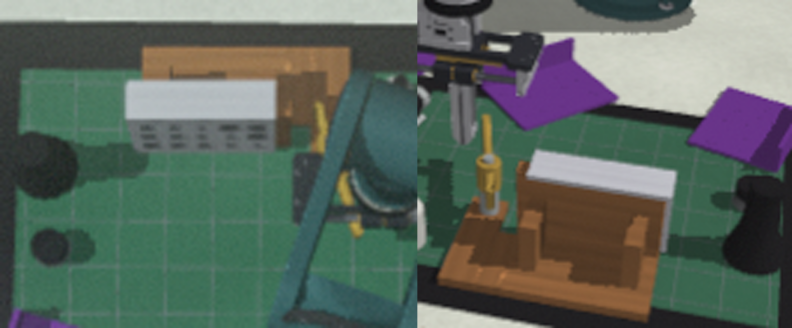

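Request:
step_arm(motion="0 0.4 0 0 0 0 0;0 0 0.4 1.05 0 0 0;0 0 0.4 1.05 0 0 0;0 0 0.4 1.05 0 0 0;0 0 0.12 0.92 0 0 0;0 0 0.12 0.92 0 0 0;0 0 -0.12 0.97 0 0 0;0 0 -0.12 0.97 0 0 0;0 0 -0.4 0.95 0 0 0;0 0 -0.4 0.95 0 0 0;0 0 0 0 0 0 0")

```text
time: 10.6
tool_pos: [0.5434, -0.0335, 0.0744]
ee_rot: [0.945, 1.565, 2.517]
wrist_force: [-0.6, -1.0, 0.1]
width: 0.0009
```

```bash
python3 -c "
from h import *
look(14)"
```

```text
[ 0.5429 -0.0348  0.0743] [ 0.0065 -0.3434 -0.2069] 10.7 [1.1245 1.5648 2.6958]
```

View pics/l14.png

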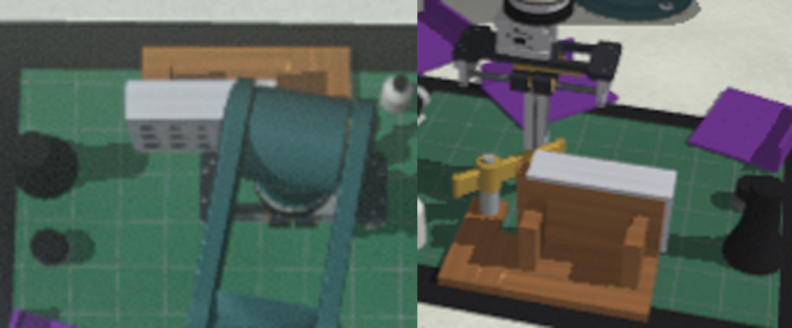

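Request:
step_arm(motion="0 0 -0.68 0.83 0 0 0;0 0 -0.68 0.83 0 0 0;0 0 -0.92 0.62 0 0 0;0 0 -0.92 0.62 0 0 0;0 0 -0.7 0.22 0 0 0;0 0 -0.7 0.22 0 0 0;0 0 -0.5 0.2 0 0 0;0 0 0 0 0 0 0")

```text
time: 11.37
tool_pos: [0.595, 0.0002, 0.0743]
ee_rot: [1.011, 1.566, 2.581]
wrist_force: [-0.1, 0.2, -0.5]
width: 0.0005
```

Request:
step_arm(motion="0 0 -0.3 0 0 0 0;0 0 -0.2 0 0 0 0;0 0 0 0 0 0 0")

```text
time: 11.62
tool_pos: [0.5958, 0.0001, 0.0743]
ee_rot: [1.327, 1.558, 2.897]
wrist_force: [-8.0, 0.3, 5.5]
width: 0.0007
```

```bash
python3 -c "
from h import *
look(15)"
```

```text
[0.5958 0.0001 0.0743] [-8.4227  1.0544  4.1955] 11.7167 [1.3136 1.5584 2.8838]
```

View pics/l15.png

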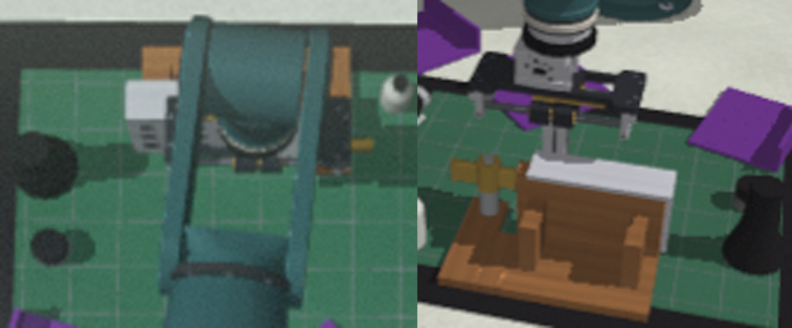

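The wing is against its stop: 8 N pushing back, and the TCP stays put. I'll back off straight, rise and clear the view.

Request:
step_arm(motion="0 0 0.5 0 0 0 0;0 0 1.5 0 0 0 0;0 0 2 0 0 0 0;0 -3 2 0 0 0 0;0 -3 2.5 0 0 0 0;0 -3 2.5 0 0 0 0;0 -3 2.5 -2 0 0 0;0 -1 2.5 -3 0 0 0;0 0 2 -3 0 0 0;0 0 2 -3 0 0 0;0 0 0 -3 0 0 0;0 0 0 -3 0 0 0;0 0 0 -3 0 0 0;0 0 0 0 0 0 0")

```text
time: 12.88
tool_pos: [0.4002, -0.2038, 0.2036]
ee_rot: [1.906, 1.567, -2.813]
wrist_force: [-0.4, 0.5, -0.4]
width: 0.0005
```

```bash
python3 -c "
from h import *
p,R,o=st();print(p,o['time'])
a=snapshot('top')[:,:,::-1];b=snapshot('scene')[:,:,::-1]
cv2.imwrite('pics/t16.png',cv2.resize(a[130:280,150:350],None,fx=4,fy=4,interpolation=2));cv2.imwrite('pics/s16.png',cv2.resize(b[150:295,210:400],None,fx=4,fy=4,interpolation=2))
"
```

```text
[ 0.4002 -0.2038  0.2036] 12.8833
```

View pics/t16.png

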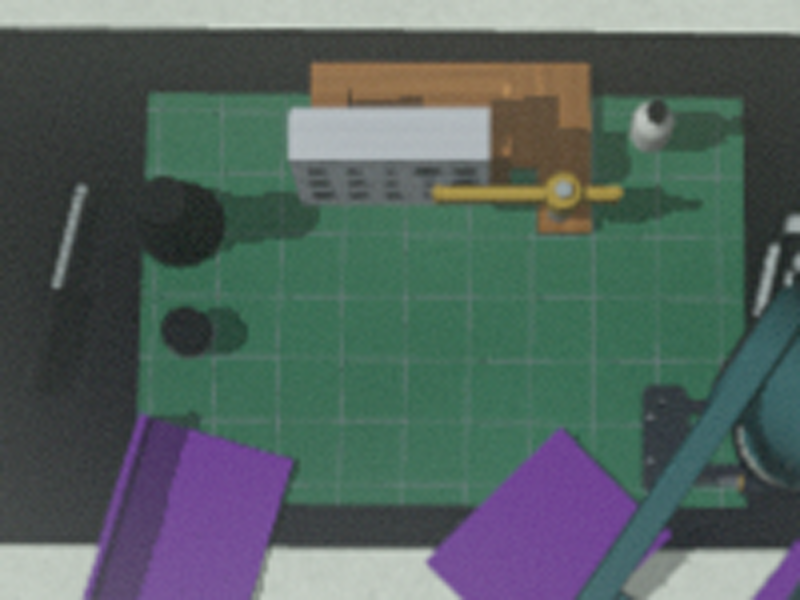

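View pics/s16.png

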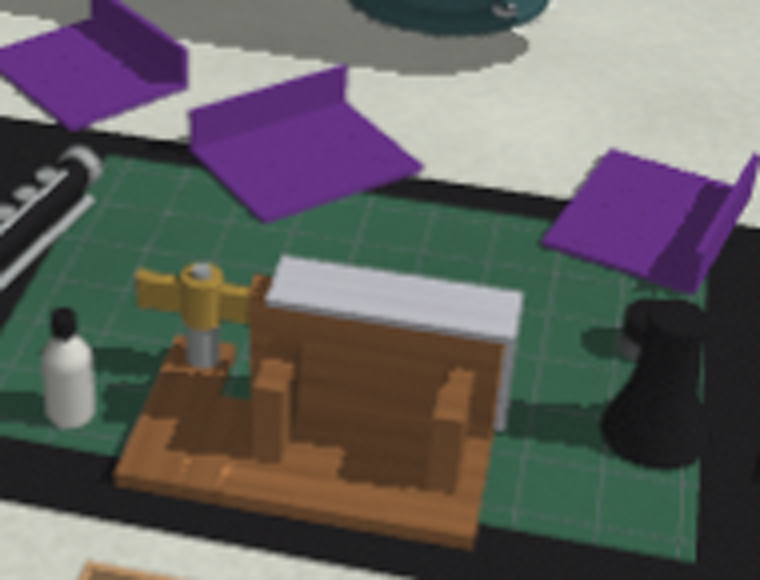

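The gauge stands with its lip over the fence, at top crop rows 108–158. The wing lies along it, from the hub at crop (563,190) to the wing end at (433,193). I'll check the lean and the wing angle by numbers.

```bash
python3 - <<'E'
from h import *
t=lambda u,v:(150+(u+.5)/4-.5,130+(v+.5)/4-.5)
s=lambda u,v:(210+(u+.5)/4-.5,150+(v+.5)/4-.5)
print("lip far edge tri L",tri(s(519,338),t(289,108)),"R",tri(s(268,300),t(489,109)))
print("lip near edge tri L",tri(s(523,293),t(289,159)),"R",tri(s(282,257),t(490,161)))
print("foot L",onz("top",t(305,203),0))
print("wing end,hub,short end",onz("top",t(433,193),.076),onz("top",t(563,190),.083),onz("top",t(622,193),.076))
for th in(88,92,95):
    a=np.radians(th);piv=np.array([.6195,0]);px=np.array([np.cos(a),-np.sin(a)]);pz=np.array([np.sin(a),np.cos(a)])
    o=piv-np.array([.006,0])  # underside foot
    n=o-.12*px; f=n+.04*pz
    for q in(n,f): 
        u=proj("top",[q[0],.0545,q[1]]);w=proj("scene",[q[0],.1295,q[1]]);print(th,q,"crop row top",(u[1]-130)*4,"scene L", (w-[210,150])*4)
E
```

```text
lip far edge tri L (array([0.6631, 0.1347, 0.1151]), np.float64(0.00289288083490253)) R (array([ 0.664 , -0.0164,  0.1137]), np.float64(0.001070849243545028))
lip near edge tri L (array([0.6233, 0.1328, 0.118 ]), np.float64(0.0016576402874701728)) R (array([ 0.6234, -0.0175,  0.1165]), np.float64(0.0010838602511134992))
foot L [0.6135 0.1301 0.    ]
wing end,hub,short end [0.607  0.0254 0.076 ] [ 0.6088 -0.0738  0.083 ] [ 0.6084 -0.1193  0.076 ]
88 [0.6093 0.1199] crop row top 176.28445012888506 scene L [517.6569 274.4336]
88 [0.6493 0.1213] crop row top 123.49045587096339 scene L [510.0985 312.3972]
92 [0.6177 0.1199] crop row top 165.2748979196424 scene L [516.0652 282.5562]
92 [0.6577 0.1185] crop row top 113.45748665820133 scene L [507.9085 324.7207]
95 [0.624  0.1195] crop row top 157.1573781350305 scene L [514.7924 289.2063]
95 [0.6638 0.1161] crop row top 106.270651501815 scene L [506.2129 334.397 ]
```

The numbers agree with home: lean about 5°, lip edges at z about 117 and 114 mm, and the wing parallel to the fence at its stop. Handing in.

```bash
python3 -c "
from bench import robot
robot.close_job()"
```

```text
the job is handed in; nothing more can be done
```

The job is handed in: the gauge stands flat against the fence with its lip over the top, and the latch is turned fully across its front. It took about 13 s of the 72 s allowed.

**What I did:** With the two fingers spread, I pushed the lip until the plain edge met the fence. I then tipped the gauge up on that edge by pressing and following the arc on the lip's outer face, never gripping it. With the gauge seated, I swept the long wing of the latch round from the right until it met its stop, then backed the arm clear.

**Last checks, from both camera views:**
- **Lean:** the lip's far edge sits about 40 mm past and 3 mm below its near edge, so the gauge leans about 5°, the same as the fence face. The plate is level left to right to within about 1 mm in depth and 1.5 mm in height.
- **Latch:** when I pushed the wing at the end, it pushed back with about 8 N and did not move. Its end, the hub and the short wing line up along the fence to within 2 mm.
- **Forces:** the highest wrist force I read was about 22 N, while tipping.
- **Bystanders:** the bell, bottle, jar and purple plates looked unmoved in the final close-ups. I did not re-measure them, and the rest were at least partly outside those crops.

**Off from ideal:** the gauge sits roughly 12 mm left of the fence's centre, so it overhangs the left end by about 5–9 mm. I left it, since it is flat and the wing overlaps it by about 43 mm.

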